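# Return a pipette to its carousel

### The arm

A 6-joint arm with a two-finger parallel gripper is mounted at the origin on the work surface. World frame = base frame: x ahead of the robot, y to its left, z up, the work surface at z = 0. Lengths are in m, angles in rad, forces in N, time in s.
With the tool pointing down it reaches from about 0.35 to 0.725 m from the base axis. Payload 6 kg.
Tool frame: the origin (TCP) lies on the front face of the gripper's body, between the roots of the fingers; the fingertips stand 73 mm ahead of it and the grasp point (between the pads) lies 54 mm ahead of it; z points along the fingers, y is the direction in which the jaws open and shut (so a half turn about z gives the same grasp; the last joint's range is limited). The gripper opens to 85 mm and grips with 20 to 120 N. Pads are 22 mm wide; open, the fingers measure 114 mm over their backs; the gripper's body (76 mm by 85 mm) begins 54 mm behind the grasp point. The pads swing forward as they close: fully open they stand 13 mm farther back than shut.
Start: joints at [1.46, 0.04, 0.085, 0, -1.615, -0.334], TCP at [0.258, 0.542, 0.304] pointing down, gripper open.
Joint ranges: [-2.56, 2.56], [-1.29, 2.01], [-1.08, 1.49], [-3.29, 1.98], [-2.81, -0.18], [-2.99, 2.99]. Speed limits (rad/s): [2.57, 2.57, 3.01, 3.14, 3.14, 3.14].

### API

Orientations are given as a rotation vector (axis times angle).
In Python, from station import sense, snapshot, get_calibration, r gives the robot as it stands.
- The arm moves only by the shell command python3 -m inch 'ROWS' [FORCE]. ROWS is a JSON object of lists of equal length, an entry for each row: "translation": the shift along the tool's x, y, z in cm, a list of three; "delta_rot": the turn, a rotation vector about the tool's x, y, z in rad, a list of three; "claw": the opening, from -1 (shut) to 1 (fully open). A call has 1 to 10 rows; each row is the pose to reach, as a shift and turn from the pose commanded when the call began, along the tool's axes at that moment; what a row does not reach only later rows make up. A row lasts 1/12 s, in which the tool goes at most 41.7 mm and 7.16 degrees, less where a joint would pass 70% of its speed; a pose out of reach is approached as far as the arm can. A call with a gripper value outside its range is refused whole. The fingers move at their own pace and stop on an object; FORCE is the grip in N (left out, the last holds). Time passes only in rows, so rows that repeat a pose let the fingers close. It gives the time, the measured TCP pose, the force and the opening at its end, in the units of the state.
- sense(): the state, without advancing time (a new reading comes with each control period).
- snapshot(name): name is "side" or "top" or "wrist"; returns the picture (400x640x3 uint8, red, green, blue); there is no depth.
- get_calibration(name): a dict with "fovy" (degrees; the focal length in pixels is half the picture's height over the tangent of half this angle, whatever the lens; pixels are square), "cx", "cy" (the principal point, pixels), "T" (4x4, takes a point from camera to world coordinates); the wrist camera has in their place "T_tool_cam" (4x4, takes a point from camera to tool coordinates, whose origin is the TCP and whose axes are the flange's). Camera axes: x right, y down, z forward; pixel columns grow to the right and rows downward; lengths in m; the calibration is good to about 2 mm. The wrist camera is an equidistant fisheye: a pixel r from the principal point sees the ray r / f radians off the axis. A picture is of the moment at which its call begins: read the wrist's pose just before it. get_calibration takes no time and is no camera call.
- r.hand_in(): hands the job in, once; it reports no verdict.
The state is a dict: "time_s": time; "joints": joint angles; "joint_velocities": joint speeds; "tau": joint torques, N m; "ee_pos": TCP position; "orientation": TCP orientation; "force": force on the tool from outside, world axes, zero at the start; "moment": the same for the moment, N m; "opening": opening from 0.0 (shut) to 1.0 (fully open).
Only numpy, scipy, OpenCV 4.12 (cv2) and the standard library are available. Lean on these libraries where they do the work, as an engineer would, in place of code of your own. Each camera call takes 0.05 s, during which the arm holds its last target. There are 200 camera calls.

### The job

Turn the pipette carousel by the bar knob on top until its one empty cradle is right over the pointed tongue of the base. Only then lift the pipette out of the white drying block and, keeping it upright, hang it by its collar in that cradle, so that it hangs plumb over the tongue. Leave the other things in the block and those lying close by where they are.

Things in the scene. Friction and masses are not known exactly. Their poses are not given: they have to be found in the camera images.
- rotor (a joint): Angle (rad) of the carousel's rotor about its vertical post, growing counter-clockwise from above; 0 or 6.283 when the empty cradle is exactly over the tongue. No stop within -12 to 12, no detent, light friction (0.1 N m): it stays where left. Five equal fork cradles 72 degrees apart: four hold pipettes like the loose one, fixed in them for good; one is empty.
- knob_grip (a point): Middle of the black bar knob on the rotor's axis, gripped from above: 64 mm long along this point's x, 16 mm thick along y, reaching 20 mm above and 25 mm below this point. Below it: cradle tops 30 mm, hub (46 mm radius) 35 mm. The hung pipettes' tops are 28 mm above it, 105 mm from the axis. The empty cradle lies from here along -x.
- cradle (a point): Seat of the empty cradle, on the axis of a hung pipette, level with the prongs' top face, 175 mm above the bench, 105 mm from the rotor's axis. Turns with the rotor; -x points outward. Two grey prongs 8 mm thick, slot 30 mm wide and open outward; its inner end is 15 mm inward of this point, the prongs end 29 mm outward, each in a lip 6 mm long, 7 mm above the top face.
- load_mark (a point): Fixed point 105 mm from the carousel's axis and 175 mm above the bench, over the tongue of the base: where cradle must be brought. -x points outward, away from the axis (about towards the robot).
- stand: Fixed stand of the carousel: white round base 190 mm across, 16 mm thick, and a pointed black tongue 36 mm wide and 10 mm thick that reaches 178 mm from the axis along the stand's -x. Origin on the bench on the rotor's axis. The rotor with what it holds sweeps a circle of 134 mm radius.
- pipette: Loose pipette, 198 mm tall, about 110 g, tip down in a hole of the block: the tallest thing there, the only one with a collar. Origin at the tip, z up along it. Round: shaft 16 mm across to 70 mm up, body 24 mm to 140, grey collar 46 mm from 140 to 148, upper grip 24 mm to 185, button 15 mm to 198. Its turn about z is free; it balances below the collar, so it hangs plumb.
- block: Fixed white drying block, 68 mm (x) by 200 mm (y) by 60 mm tall, origin at the centre of its underside. Three upright holes 17 mm across and 52 mm deep, in a row along its y at -65, 0 and 65 mm, hold the pipette, the tube and the rod in any order, their lower ends 8 mm above the bench.
- tube: Bystander in the block: glass tube 16 mm across with a white cap 22 mm across, 122 mm tall. Origin at its lower end.
- rod: Bystander in the block: steel rod 16 mm across, thinner above, with a black ball of 22 mm on top, 146 mm tall. Origin at its lower end.
- bottle: Bystander: amber bottle 42 mm across, 85 mm tall, between the carousel and the block. Origin at its underside.
- dish: Bystander: clear flat dish 80 mm across, 16 mm tall, between and in front of the carousel and the block. Origin at its underside.
- timer: Bystander: white bench timer 60 by 75 by 22 mm, on the left. Origin at its underside.
Things that resemble listed ones, but are neither listed nor needed, are in the scene too. Leave any green look-alike of the pipette alone.

How it is judged:
By the outcome, as a careful person would: the job done as asked, in the order asked, and still so for the second after the job is handed in, with the robot touching nothing.
It also fails if it takes over 72 s, if anything falls off the work surface, if the arm or the gripper's body presses on something with over 40 N, if the wrist force passes 120 N, or if a joint passes its speed limit or range.

## Working session

There is one attempt and no reset: what is moved stays moved. The work goes in short steps, Python scripts to look and compute and a shell command to move; the robot and the scene stay as the last step left them, time stands still between calls to the robot, and variables do not carry over. Pictures are saved under pics/ and viewed, about 8 in all and at most 12, crops included, and the job is handed in when it is done.

```bash
mkdir -p pics
cat > h.py <<'E'
import numpy as np,cv2
from scipy.spatial.transform import Rotation as R
from station import sense,snapshot,get_calibration,r
def ray(name,u,v,st=None):
    c=get_calibration(name);f=200/np.tan(np.radians(c["fovy"])/2)
    x,y=(u-c["cx"]),(v-c["cy"])
    if name=="wrist":
        rr=np.hypot(x,y);t=rr/f
        d=np.array([np.sin(t)*x/max(rr,1e-9),np.sin(t)*y/max(rr,1e-9),np.cos(t)])
        s=st or sense();T=np.eye(4);T[:3,:3]=R.from_rotvec(s["orientation"]).as_matrix();T[:3,3]=s["ee_pos"]
        T=T@np.array(c["T_tool_cam"])
    else:
        d=np.array([x/f,y/f,1]);T=np.array(c["T"])
    return T[:3,3],T[:3,:3]@d
def atz(name,u,v,z,st=None):
    o,d=ray(name,u,v,st);return o+d*(z-o[2])/d[2]
def tri(*obs): # (name,u,v[,st])
    A=0;b=0
    for ob in obs:
        o,d=ray(*ob);d=d/np.linalg.norm(d);P=np.eye(3)-np.outer(d,d);A=A+P;b=b+P@o
    return np.linalg.solve(A,b)
def proj(name,p,st=None):
    c=get_calibration(name);f=200/np.tan(np.radians(c["fovy"])/2);T=np.array(c.get("T",np.eye(4)))
    if name=="wrist":
        s=st or sense();T=np.eye(4);T[:3,:3]=R.from_rotvec(s["orientation"]).as_matrix();T[:3,3]=s["ee_pos"];T=T@np.array(c["T_tool_cam"])
    q=T[:3,:3].T@(np.array(p)-T[:3,3])
    if name=="wrist":
        rho=np.hypot(q[0],q[1]);t=np.arctan2(rho,q[2]);return c["cx"]+f*t*q[0]/rho,c["cy"]+f*t*q[1]/rho
    return c["cx"]+f*q[0]/q[2],c["cy"]+f*q[1]/q[2]
def save(n,im,s=1):
    cv2.imwrite("pics/"+n,cv2.resize(im,None,fx=s,fy=s,interpolation=cv2.INTER_CUBIC)[:,:,::-1])
E
python3 - <<'E'
from h import *
s=sense();print(s)
a=[snapshot(n) for n in("top","side","wrist")]
for n,i in zip("tsw",a):np.save(n+"0.npy",i);save(n+"0.png",i,1.25)
for n in("top","side","wrist"):
    c=get_calibration(n);print(n,{k:np.round(v,3).tolist() for k,v in c.items() if not isinstance(v,str)})
E
```

```text
{'time_s': 0.0, 'joints': array([ 1.45970679e+00,  4.07931854e-02,  8.37787020e-02, -4.78106598e-04,
       -1.61550812e+00, -3.33697998e-01]), 'joint_velocities': array([ 3.46870983e-05,  4.86662872e-04,  5.79933840e-04,  1.45002833e-03,
       -1.68949570e-03,  2.42559962e-04]), 'tau': array([-1.11499305e-04, -3.68211401e+01,  3.47408831e+01,  6.93240792e+00,
       -5.35418512e-03, -1.90150257e-05]), 'ee_pos': array([0.25798694, 0.54146693, 0.30286881]), 'orientation': array([ 3.06250447e+00, -6.92503403e-01, -4.44201393e-04]), 'force': array([ 0.35896864, -0.43312073, -0.11068378]), 'moment': array([0.01400201, 0.01740996, 0.01020854]), 'opening': 0.9962720427388703}
top {'fovy': 52.119, 'cx': 321.876, 'cy': 198.979, 'T': [[-0.02, -0.978, 0.207, 0.31], [-1.0, 0.019, -0.007, -0.004], [0.003, -0.207, -0.978, 1.359], [0.0, 0.0, 0.0, 1.0]]}
side {'fovy': 49.919, 'cx': 313.187, 'cy': 199.025, 'T': [[0.702, -0.444, 0.556, -0.047], [-0.712, -0.427, 0.558, -0.606], [-0.01, -0.787, -0.616, 0.776], [0.0, 0.0, 0.0, 1.0]]}
wrist {'fovy': 65.706, 'cx': 320.269, 'cy': 200.488, 'T_tool_cam': [[0.001, -0.962, -0.273, 0.07], [1.0, 0.001, -0.001, -0.001], [0.001, -0.273, 0.962, -0.071], [0.0, 0.0, 0.0, 1.0]]}
```

View pics/t0.png

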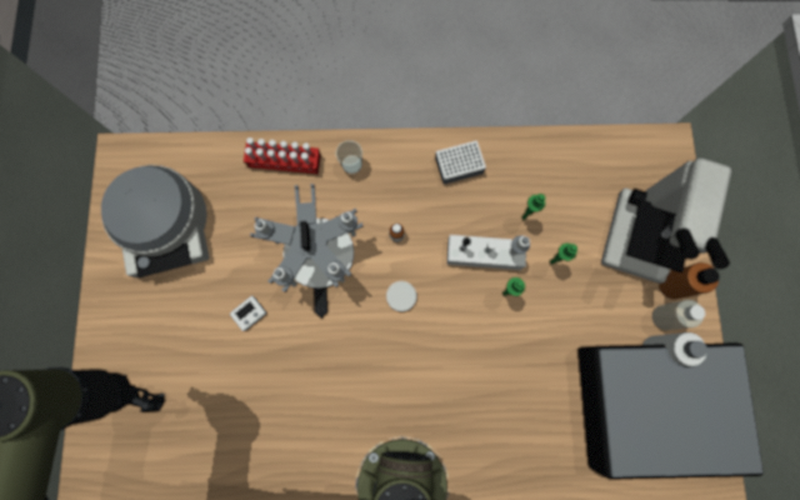

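View pics/s0.png

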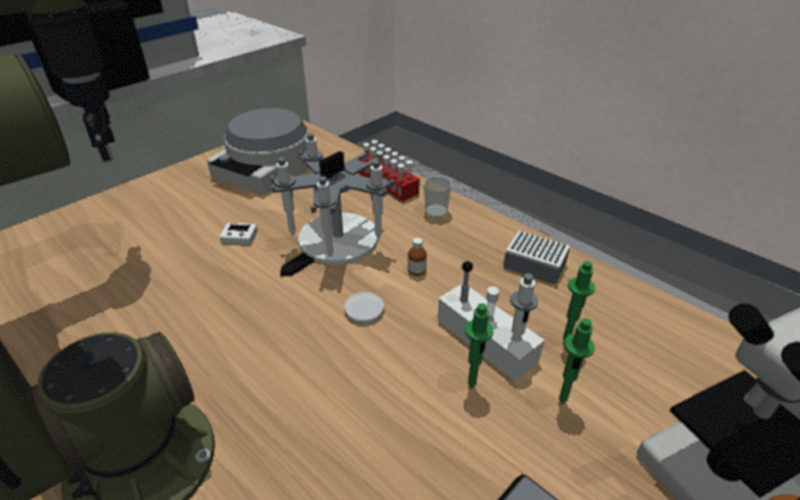

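The grey pipette is at the right end of the white block (top view about (521,243), side view (525,290)). The three lookalikes around it are green. The tongue points toward the robot at top (320,300), and the empty cradle points away at (305,190). I'll enlarge the top and side views for measuring.

Run:
```python
from h import *
a=np.load("t0.npy");b=np.load("s0.npy")
# top crop x190-440,y140-260 x3.2 ; side crop x200-480,y100-330
A=cv2.resize(a[140:260,195:445],(800,384),interpolation=cv2.INTER_CUBIC)
cv2.imwrite("pics/t1.png",A[:,:,::-1])
B=cv2.resize(b[95:295,205:475],(800,593),interpolation=cv2.INTER_CUBIC)
cv2.imwrite("pics/s1.png",B[:,:,::-1])
```

```text
(no output)
```

View pics/t1.png

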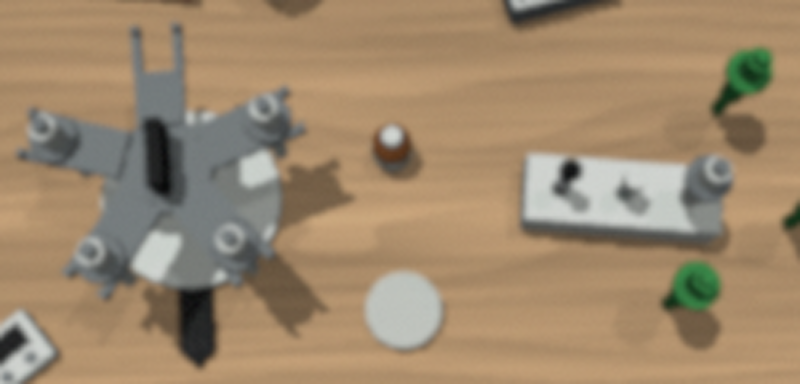

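View pics/s1.png

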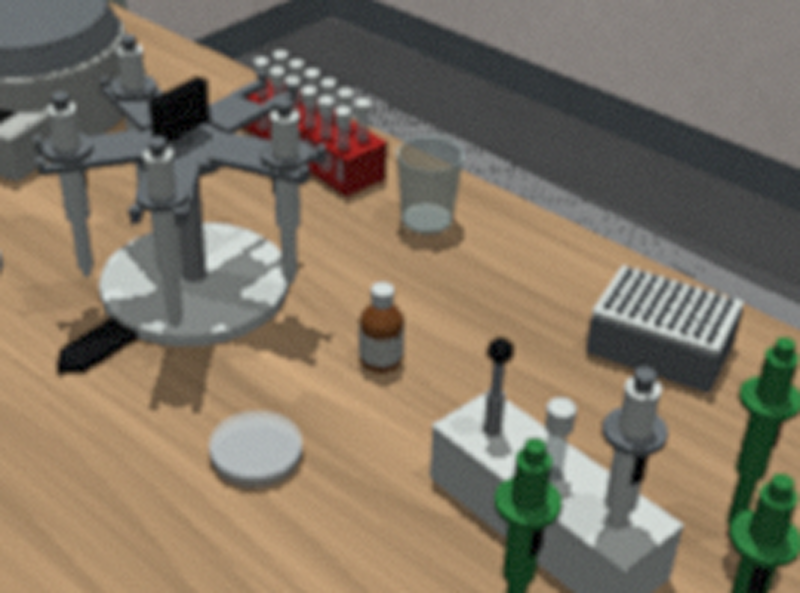

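Pixels for measuring, in the enlarged crops:
- **Hung pipette buttons (top):** (45,122), (265,105), (93,248), (230,232).
- **Prong ends (top):** (137,30) and (178,27).
- **Tongue tip (top):** (200,365).
- **Grey pipette button:** top (717,165), side (645,380). It is the only grey one with a collar in the block; the rod and tube are beside it, and the green ones stand outside.

Run:
```python
from h import *
from scipy.optimize import least_squares
t=lambda x,y:("top",195+x/3.2,140+y/3.2)
s=lambda x,y:("side",205+x*270/800,95+y*200/593)
P=np.array([atz(*t(*p),.233)[:2] for p in[(45,122),(93,248),(230,232),(265,105)]])
E=atz(*t(157.5,29),.18)[:2]
S=np.array([atz(*s(*p),.233)[:2] for p in[(128,42),(60,101),(157,150),(284,102)]])
for Q in(P,S):
    def f(q):
        a=q[2]+np.radians(72)*np.arange(1,5);return (q[:2]+.105*np.c_[np.cos(a),np.sin(a)]-Q).ravel()
    o=least_squares(f,[.5,.13,0]);print("axis,emptyang",o.x,np.abs(o.fun).max()); ax=o.x
    print("prong-end ang/dist",np.arctan2(*(E-ax[:2])[::-1]),np.linalg.norm(E-ax[:2]))
    for tt in(atz(*t(200,365),.010),atz(*s(60,368),.008)):
        d=tt[:2]-ax[:2];print("tongue",tt,np.arctan2(d[1],d[0]),np.linalg.norm(d))
print("knob",[atz(*t(*p),.225) for p in[(150,121),(160,190)]])
print("pip",tri(t(717,162),s(645,376)),atz(*t(717,162),.206),atz(*s(645,376),.206))
print("block top corners",[atz(*t(*p),.06) for p in[(527,152),(525,225)]])
print("bottle",atz(*t(392,135),.085),"dish",atz(*t(403,308),.016))
print("tube",tri(t(627,180),s(561,405)),"rod",tri(t(570,170),s(500,350)))
print("g",[tri(t(*a),s(*b)) for a,b in[((757,60),(785,350)),((700,275),(535,450))]])
```

```text
axis,emptyang [0.58973097 0.20750735 0.07072   ] 0.0029753215057299887
prong-end ang/dist 0.09020591020684703 0.1286985081490318
tongue [0.41463762 0.20070889 0.01      ] -3.102784524667518 0.17522528552835734
tongue [0.41505963 0.19988093 0.008     ] -3.097958834264156 0.1748377534103344
axis,emptyang [0.58386546 0.20408548 0.10148743] 0.005425656772753154
prong-end ang/dist 0.1115567761167654 0.13487916305049522
tongue [0.41463762 0.20070889 0.01      ] -3.121642367968093 0.16926152746403936
tongue [0.41505963 0.19988093 0.008     ] -3.116690182800965 0.16885818981430484
knob [array([0.61602404, 0.21560069, 0.225     ]), array([0.55270133, 0.2054443 , 0.225     ])]
pip [ 0.57500337 -0.29653774  0.1983463 ] [ 0.57311353 -0.29445441  0.206     ] [ 0.56695877 -0.30073891  0.206     ]
block top corners [array([ 0.62054233, -0.13779319,  0.06      ]), array([ 0.54487632, -0.13283974,  0.06      ])]
bottle [ 6.34670379e-01 -3.50812574e-04  8.50000000e-02] dish [ 0.46845459 -0.00826868  0.016     ]
tube [ 0.57791128 -0.2291247   0.1258543 ] rod [ 0.58252161 -0.16978562  0.14339197]
g [array([ 0.67628   , -0.34555014,  0.188184  ]), array([ 0.47454565, -0.27828559,  0.18556234])]
```

```bash
cat >> h.py <<'E'
def go(p,yaw):
    s=sense();C=R.from_rotvec(s["orientation"])
    T=R.from_euler("z",yaw)*R.from_euler("x",np.pi)
    d=C.inv().apply(np.array(p)-s["ee_pos"])*100; w=(C.inv()*T).as_rotvec()
    x=C.as_matrix()[:,0]
    print("t%.2f"%s["time_s"],"pos",s["ee_pos"].round(4),"yaw%.3f"%np.arctan2(x[1],x[0]),"q",s["joints"].round(2),"F",s["force"].round(1),"op%.3f"%s["opening"])
    print("shift cm",d.round(2),"|%.1f|"%np.linalg.norm(d),"rot",w.round(3))
E
python3 -c "
from h import *
go([.587,.206,.37],.085)"
```

```text
t0.15 pos [0.258  0.5415 0.3031] yaw-0.445 q [ 1.46  0.04  0.08 -0.   -1.62 -0.33] F [0.3 0.2 0.3] op0.998
shift cm [44.13 16.14 -6.66] |47.5| rot [ 0.001  0.    -0.53 ]
```

```bash
python3 -m inch '{"translation":[[0,0,-4],[4,1.5,-6.7],[8,3,-6.7],[12,4.5,-6.7],[16,6,-6.7],[20,7.3,-6.7],[24,8.8,-6.7],[28,10.2,-6.7],[31.8,11.6,-6.7],[35.6,13,-6.7]],"delta_rot":[[0,0,-0.05],[0,0,-0.1],[0,0,-0.15],[0,0,-0.2],[0,0,-0.25],[0,0,-0.3],[0,0,-0.35],[0,0,-0.4],[0,0,-0.45],[0,0,-0.53]],"claw":[1,1,1,1,1,1,1,1,1,1]}' 60
python3 -c "
from h import *
go([.587,.206,.37],.085)"
```

```text
time_s: 0.98
ee_pos: [0.5171, 0.277, 0.3708]
orientation: [-3.139, -0.138, 0.0]
force: [0.7, 1.3, -0.2]
opening: 0.997
t0.98 pos [0.5171 0.277  0.3708] yaw0.088 q [ 0.83  0.02  0.19 -0.   -1.74  0.83] F [ 0.7  1.3 -0.2] op0.997
shift cm [6.34 7.68 0.08] |10.0| rot [-0.     0.     0.003]
```

```bash
python3 -m inch '{"translation":[[2.5,3,0],[5,6,0],[6.3,7.6,0],[6.3,7.6,0],[6.3,7.6,0]],"delta_rot":[[0,0,0],[0,0,0],[0,0,0],[0,0,0],[0,0,0]],"claw":[1,1,1,1,1]}'
python3 - <<'E'
from h import *
s=sense();a=snapshot("wrist");np.save("w1.npy",a);go([.587,.206,.262],.085)
import json;json.dump({k:np.array(s[k]).tolist() for k in("ee_pos","orientation")},open("w1.json","w"))
save("w1.png",a,1.25)
E
```

```text
time_s: 1.4
ee_pos: [0.586, 0.2074, 0.37]
orientation: [3.138, 0.13, -0.002]
force: [-0.5, 0.3, 0.5]
opening: 0.998
t1.45 pos [0.5854 0.2082 0.3703] yaw0.084 q [ 0.66  0.12  0.29 -0.   -1.74  0.99] F [-0.1  0.9 -0.3] op0.999
shift cm [ 0.15  0.23 10.83] |10.8| rot [ 0.     0.001 -0.001]
```

View pics/w1.png

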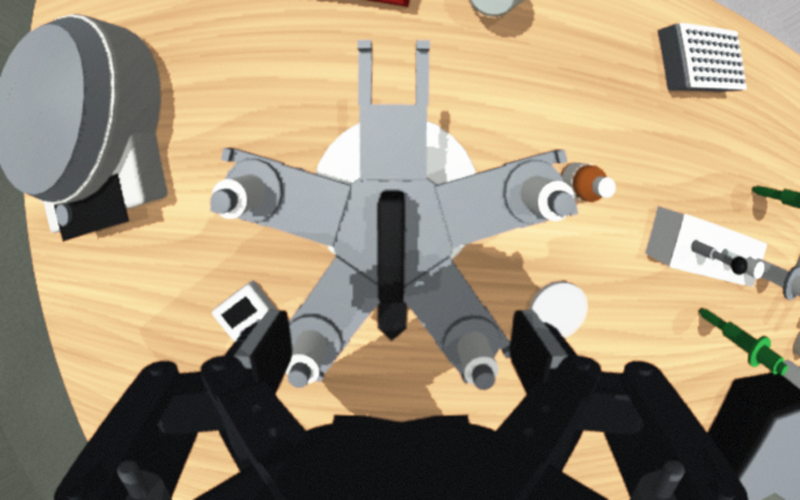

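The view from above shows the bar knob almost centred: its top runs (391,193) to (391,335). The empty fork's lip ends are at (365,44) and (422,44), and the slot's inner end is at (393,105).

Run:
```python
from h import *
import json
from scipy.optimize import least_squares
st=json.load(open("w1.json"));w=lambda x,y,z:atz("wrist",x/1.25,y/1.25,z,st)[:2]
L=w(393.5,43,.182);I=w(393,105,.175);d=L-I;u=d/np.linalg.norm(d)
print("len",np.linalg.norm(d),"ang",np.arctan2(u[1],u[0]),"axis",L-.134*u,I-.09*u)
print("knob top ends",w(391,192,.225),w(391,313,.225),w(391,335,.225))
Q=np.array([w(*p,.233) for p in[(226,203),(298,377),(484,380),(557,203)]])
def f(q):
    a=q[2]+np.radians(72)*np.arange(1,5);return (q[:2]+.105*np.c_[np.cos(a),np.sin(a)]-Q).ravel()
o=least_squares(f,[.587,.206,.08]);print(o.x,np.abs(o.fun).max())
```

```text
len 0.04227996134368558 ang 0.0737114410676979 axis [0.59068682 0.21374831] [0.59240219 0.21387498]
knob top ends [0.62855612 0.21626471] [0.55476158 0.21054254] [0.5393887  0.20939232]
[0.59352133 0.21397342 0.07912272] 0.0042560401525096325
```

```bash
python3 -m inch '{"translation":[[0.6,-0.3,3],[0.6,-0.3,6],[0.6,-0.3,9],[0.6,-0.3,10.8],[0.6,-0.3,10.8],[0.6,-0.3,10.8],[0.6,-0.3,10.8],[0.6,-0.3,10.8],[0.6,-0.3,10.8],[0.6,-0.3,10.8]],"delta_rot":[[0,0,0],[0,0,0],[0,0,0],[0,0,0],[0,0,0],[0,0,0],[0,0,0],[0,0,0],[0,0,0],[0,0,0]],"claw":[1,1,1,1,0,-1,-1,-1,-1,-1]}' 40
python3 -m inch '{"translation":[[0,0,0],[0,0,0],[0,0,0],[0,0,0]],"delta_rot":[[0,0,0],[0,0,0],[0,0,0],[0,0,0]],"claw":[-1,-1,-1,-1]}' 40
python3 -c "
from h import *
go([.591,.212,.262],.077);print(sense()['moment'])"
```

```text
time_s: 2.28
ee_pos: [0.5913, 0.2134, 0.2647]
orientation: [-3.135, -0.135, -0.004]
force: [-2.4, 0.8, 5.5]
opening: 0.179
time_s: 2.62
ee_pos: [0.5913, 0.2134, 0.2647]
orientation: [-3.135, -0.136, -0.005]
force: [-1.2, 5.1, 3.4]
opening: 0.182
t2.62 pos [0.5913 0.2134 0.2647] yaw0.087 q [ 0.66  0.11  0.09 -0.   -1.54  0.99] F [-1.2  5.1  3.4] op0.182
shift cm [-0.04  0.14  0.27] |0.3| rot [-0.003 -0.003  0.01 ]
[1.56470921 0.47743275 0.16036961]
```

```bash
python3 -m inch '{"translation":[[0,0,0],[0,0,0],[0,0,0],[0,0,0],[0,0,0],[0,0,0],[0,0,0],[0,0,0],[0,0,0],[0,0,0]],"delta_rot":[[0,0,0.05],[0,0,0.14],[0,0,0.23],[0,0,0.32],[0,0,0.41],[0,0,0.5],[0,0,0.59],[0,0,0.68],[0,0,0.77],[0,0,0.8]],"claw":[-1,-1,-1,-1,-1,-1,-1,-1,-1,-1]}' 60
python3 -c "
from h import *
go([.591,.213,.2647],-.72)"
```

```text
time_s: 3.45
ee_pos: [0.5914, 0.2137, 0.2648]
orientation: [-2.937, 1.102, -0.003]
force: [0.0, 7.3, 3.2]
opening: 0.176
t3.45 pos [0.5914 0.2137 0.2648] yaw-0.718 q [ 0.66  0.11  0.09 -0.   -1.54  0.19] F [0.  7.3 3.2] op0.176
shift cm [0.02 0.08 0.01] |0.1| rot [-0.005  0.     0.002]
```

Forces are small, so I'll keep turning.

```bash
python3 -m inch '{"translation":[[0,0,0],[0,0,0],[0,0,0],[0,0,0],[0,0,0],[0,0,0],[0,0,0],[0,0,0],[0,0,0],[0,0,0]],"delta_rot":[[0,0,0.06],[0,0,0.16],[0,0,0.27],[0,0,0.38],[0,0,0.49],[0,0,0.6],[0,0,0.71],[0,0,0.82],[0,0,0.93],[0,0,1.04]],"claw":[-1,-1,-1,-1,-1,-1,-1,-1,-1,-1]}' 
python3 -m inch '{"translation":[[0,0,0],[0,0,0],[0,0,0],[0,0,0],[0,0,0],[0,0,0],[0,0,0],[0,0,0],[0,0,0],[0,0,0]],"delta_rot":[[0,0,0.11],[0,0,0.22],[0,0,0.33],[0,0,0.44],[0,0,0.55],[0,0,0.66],[0,0,0.77],[0,0,0.87],[0,0,0.95],[0,0,1.0]],"claw":[-1,-1,-1,-1,-1,-1,-1,-1,-1,-1]}' 
python3 -c "
from h import *
go([.591,.213,.2647],-3.06)"
```

```text
time_s: 4.28
ee_pos: [0.5918, 0.214, 0.2647]
orientation: [-2.0, 2.415, 0.001]
force: [3.6, 7.6, 2.8]
opening: 0.175
time_s: 5.12
ee_pos: [0.5922, 0.2136, 0.2648]
orientation: [-0.598, 3.078, 0.005]
force: [5.6, 6.8, 1.0]
opening: 0.187
t5.12 pos [0.5922 0.2136 0.2648] yaw-2.758 q [ 0.66  0.11  0.09 -0.   -1.54 -1.85] F [5.6 6.8 1. ] op0.187
shift cm [ 0.14 -0.01  0.01] |0.1| rot [0.003 0.006 0.302]
```

```bash
python3 -m inch '{"translation":[[0,0,0],[0,0,0],[0,0,0],[0,0,0],[0,0,0],[0,0,0],[0,0,0]],"delta_rot":[[0,0,0.08],[0,0,0.18],[0,0,0.26],[0,0,0.305],[0,0,0.305],[0,0,0.305],[0,0,0.305]],"claw":[-1,-1,-1,-1,-1,-1,-1]}'
python3 - <<'E'
from h import *
import json
s=sense();a=snapshot("wrist");np.save("w2.npy",a);go([.591,.213,.2647],-3.06)
json.dump({k:np.array(s[k]).tolist() for k in("ee_pos","orientation")},open("w2.json","w"))
save("w2.png",a,1.25)
E
```

```text
time_s: 5.7
ee_pos: [0.5923, 0.2134, 0.2648]
orientation: [-0.129, 3.133, 0.006]
force: [6.1, 5.8, 0.9]
opening: 0.176
t5.75 pos [0.5923 0.2134 0.2648] yaw-3.059 q [ 0.66  0.11  0.09  0.   -1.54 -2.15] F [4.5 6.5 0.4] op0.176
shift cm [ 0.13 -0.03  0.01] |0.1| rot [0.003 0.006 0.001]
```

View pics/w2.png

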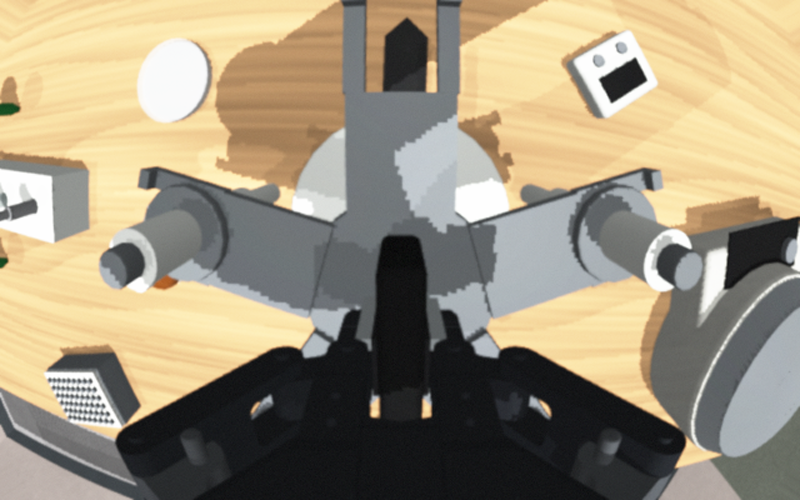

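The slot straddles the tongue: the prongs' inner edges are at columns 365 and 438, the tongue's edges at 384 and 428, and its tip at (407,18). I'll compute the residual angle.

Run:
```python
from h import *
import json
st=json.load(open("w2.json"));w=lambda x,y,z:atz("wrist",x/1.25,y/1.25,z,st)[:2]
a=np.load("w2.npy").astype(int)
for row in(20,35,50,62):print(row,"lum",a[row,268:374].sum(1).tolist())
ax=np.array([.5917,.2134]);an=lambda p:(np.arctan2(*(p-ax)[::-1])%(2*np.pi),np.linalg.norm(p-ax))
print("tongue",an(w(407,18,.01)),an(w(406,80,.01)))
print("slot",an(w((365+438)/2,92,.175)),an(w(401.5,10,.175)))
```

```text
20 lum [464, 466, 467, 461, 469, 447, 412, 376, 365, 356, 361, 365, 361, 362, 363, 359, 364, 367, 367, 365, 364, 364, 359, 320, 293, 388, 446, 463, 463, 456, 460, 467, 457, 458, 459, 463, 466, 462, 463, 462, 466, 462, 460, 458, 465, 458, 462, 439, 392, 303, 207, 134, 114, 105, 105, 98, 106, 107, 111, 99, 108, 109, 119, 161, 260, 362, 435, 460, 459, 467, 461, 462, 461, 459, 464, 460, 466, 463, 450, 446, 402, 321, 290, 355, 372, 370, 376, 365, 367, 372, 373, 367, 368, 367, 366, 367, 367, 367, 369, 390, 412, 424, 441, 432, 438, 426]
35 lum [436, 447, 435, 432, 435, 427, 388, 366, 358, 365, 364, 362, 364, 369, 370, 368, 368, 369, 372, 372, 371, 371, 357, 299, 292, 384, 430, 444, 443, 447, 448, 452, 449, 451, 446, 451, 443, 453, 429, 339, 173, 106, 104, 105, 94, 104, 101, 106, 97, 104, 104, 104, 102, 105, 108, 109, 104, 112, 107, 106, 110, 103, 110, 112, 108, 100, 93, 103, 95, 98, 93, 108, 111, 170, 281, 376, 407, 414, 428, 437, 424, 330, 295, 346, 369, 376, 373, 372, 378, 372, 376, 372, 373, 371, 370, 364, 366, 369, 376, 389, 429, 499, 561, 563, 618, 641]
50 lum [407, 413, 402, 404, 409,
[... 608 characters left out ...]
7, 374, 346, 303, 321, 369, 411, 413, 418, 414, 419, 415, 412, 410, 417, 412, 412, 384, 284, 174, 118, 101, 101, 109, 112, 105, 110, 113, 101, 108, 105, 96, 112, 103, 110, 130, 153, 153, 166, 161, 160, 162, 168, 161, 163, 153, 154, 151, 149, 150, 152, 156, 252, 450, 555, 594, 600, 610, 627, 631, 598, 451, 319, 333, 365, 374, 372, 374, 366, 371, 366, 372, 374, 367, 371, 375, 381, 375, 372, 425, 553, 605, 627, 623, 608, 595]
tongue (np.float64(3.1863904263744387), np.float64(0.17529811207170243)) (np.float64(3.175772507732481), np.float64(0.11990634325762403))
slot (np.float64(3.2135482214518527), np.float64(0.08828148848238279)) (np.float64(3.216917024688437), np.float64(0.12440645679900651))
```

Run:
```python
from h import *
import json
st=json.load(open("w2.json"));w=lambda x,y,z:atz("wrist",x,y,z,st)[:2]
T=np.array([w(c,r,.01) for c,r in[(325.2,20),(324.6,35),(324.0,50),(323.4,62)]])
S=np.array([w(320.4,r,.175) for r in(20,35,50,62)])
R_=np.array([(w(290.3,r,.175)+w(350.6,r,.175))/2 for r in(20,35,50,62)])
print("slot width mm",1e3*np.linalg.norm(w(290.3,50,.175)-w(350.6,50,.175)),"tongue width",1e3*np.linalg.norm(w(306.7,50,.01)-w(341.2,50,.01)))
for ax in([.5917,.2134],[.5923,.2134],[.5917,.2114],[.5917,.2154]):
    for P in(T,R_):
        d=P-ax;print(ax,(np.arctan2(d[:,1],d[:,0])%6.28319).round(4),np.linalg.norm(d,axis=1).round(3))
d=T[0]-T[-1];print("tongue own dir",np.arctan2(d[1],d[0])%6.28319)
d=R_[0]-R_[-1];print("slot own dir",np.arctan2(d[1],d[0])%6.28319)
```

```text
slot width mm 30.80597533060602 tongue width 35.65476773229665
[0.5917, 0.2134] [3.1874 3.1874 3.1874 3.1885] [0.169 0.152 0.135 0.122]
[0.5917, 0.2134] [3.2197 3.2192 3.2187 3.2183] [0.118 0.109 0.101 0.095]
[0.5923, 0.2134] [3.1873 3.1872 3.1872 3.1882] [0.169 0.152 0.136 0.123]
[0.5923, 0.2134] [3.2193 3.2188 3.2183 3.2178] [0.118 0.11  0.102 0.095]
[0.5917, 0.2114] [3.1756 3.1742 3.1726 3.1721] [0.169 0.152 0.135 0.122]
[0.5917, 0.2114] [3.2027 3.201  3.199  3.1972] [0.118 0.109 0.101 0.095]
[0.5917, 0.2154] [3.1993 3.2006 3.2022 3.2048] [0.169 0.152 0.135 0.122]
[0.5917, 0.2154] [3.2366 3.2374 3.2384 3.2393] [0.118 0.11  0.101 0.095]
tongue own dir 3.1847217886981793
slot own dir 3.225291847318365
```

```bash
python3 -m inch '{"translation":[[0,0,0],[0,0,0],[0,0,0],[0,0,0]],"delta_rot":[[0,0,0.02],[0,0,0.032],[0,0,0.032],[0,0,0.032]],"claw":[-1,-1,-1,-1]}'
cat > chk.py <<'E'
from h import *
s=sense();a=snapshot("wrist").astype(int);np.save("w3.npy",a)
for r in(20,35,50):
    L=a[r].sum(1); d=np.where(L[280:360]<230)[0]+280
    # slot edges: dark band minima
    l=280+np.argmin(L[280:300]);q=340+np.argmin(L[346:360])+6
    t=atz("wrist",(d.min()+d.max())/2,r,.01,s)[:2];sl=(atz("wrist",l-1,r,.175,s)[:2]+atz("wrist",q+1,r,.175,s)[:2])/2
    f=lambda p:np.arctan2(*(p-np.array([.592,.2134]))[::-1])%6.28319
    print(r,d.min(),d.max(),l,q,"tongue %.4f slot %.4f"%(f(t),f(sl)))
go([.592,.2134,.37],-3.09)
E
python3 chk.py
```

```text
time_s: 6.08
ee_pos: [0.5923, 0.2134, 0.2648]
orientation: [-0.079, 3.135, 0.006]
force: [5.4, 6.3, 1.6]
opening: 0.18
20 313 326 292 350 tongue 3.1899 slot 3.1846
35 303 336 291 350 tongue 3.1895 slot 3.1863
50 303 336 291 350 tongue 3.1890 slot 3.1857
t6.13 pos [0.5923 0.2134 0.2647] yaw-3.091 q [ 0.66  0.11  0.09  0.   -1.54 -2.18] F [5.6 5.8 1.6] op0.175
shift cm [ -0.03   0.04 -10.53] |10.5| rot [ 0.004  0.005 -0.001]
```

The cradle is over the tongue to about 0.003 rad. Now I release, lift, and head for the pipette.

```bash
python3 -m inch '{"translation":[[0,0,0],[0,0,0],[0,0,0],[0,0,0],[0,0,-2],[0,0,-5],[0,0,-8],[0,0,-11],[0,0,-13],[0,0,-13]],"delta_rot":[[0,0,0],[0,0,0],[0,0,0],[0,0,0],[0,0,0],[0,0,0],[0,0,0],[0,0,0],[0,0,0],[0,0,0]],"claw":[-0.4,0.2,0.6,0.6,0.6,0.6,0.6,0.6,0.6,0.6]}'
python3 -c "
from h import *
go([.572,-.296,.38],-1.6)"
```

```text
time_s: 6.97
ee_pos: [0.5916, 0.2112, 0.399]
orientation: [-0.077, 3.133, 0.004]
force: [-0.7, 0.6, 1.5]
opening: 0.8
t6.97 pos [0.5916 0.2112 0.399 ] yaw-3.093 q [ 0.66  0.14  0.37  0.   -1.79 -2.18] F [-0.7  0.6  1.5] op0.800
shift cm [  4.45 -50.57   1.73] |50.8| rot [-0.004  0.008 -1.493]
```

```bash
python3 -m inch '{"translation":[[0,-2,0],[0.4,-6,0],[0.8,-10,0],[1.2,-14,0],[1.6,-18,0],[2,-22,0],[2.4,-26,0],[2.8,-30,0],[3.2,-34,0],[3.6,-38,0]],"delta_rot":[[0,0,0],[0,0,0],[0,0,0],[0,0,0],[0,0,0],[0,0,0],[0,0,0],[0,0,0],[0,0,0],[0,0,0]],"claw":[0.6,0.6,0.6,0.6,0.6,0.6,0.6,0.6,0.6,0.6]}'
python3 -m inch '{"translation":[[0.2,-4,0.5],[0.5,-8,1],[0.9,-11,1.5],[0.9,-12.5,1.5],[0.9,-12.5,1.5],[0.9,-12.5,1.5]],"delta_rot":[[0,0,0],[0,0,0],[0,0,0],[0,0,0],[0,0,0],[0,0,0]],"claw":[0.6,0.6,0.6,0.6,0.6,0.6]}'
python3 - <<'E'
from h import *
import json
s=sense();a=snapshot("wrist");np.save("w4.npy",a);go([.572,-.296,.38],-3.09)
json.dump({k:np.array(s[k]).tolist() for k in("ee_pos","orientation")},open("w4.json","w"))
save("w4.png",a,1.25)
E
```

```text
time_s: 7.8
ee_pos: [0.5733, -0.1715, 0.3928]
orientation: [0.078, -3.14, 0.0]
force: [0.8, -0.1, -0.6]
opening: 0.799
time_s: 8.3
ee_pos: [0.5712, -0.2953, 0.3773]
orientation: [0.076, -3.14, -0.0]
force: [0.6, -0.3, -0.6]
opening: 0.798
t8.35 pos [ 0.5714 -0.2944  0.3778] yaw-3.092 q [-0.17  0.18  0.37 -0.   -1.76 -1.36] F [-0.   0.   0.3] op0.798
shift cm [-0.05 -0.16 -0.22] |0.3| rot [ 0.    -0.    -0.002]
```

View pics/w4.png

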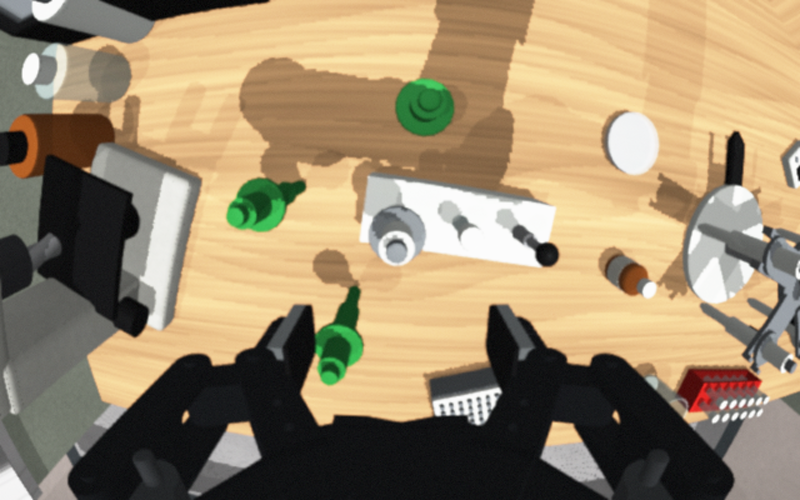

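The grey pipette's button is at (397,251) and its collar at (397,237). The greens stand clear of both fingers.

Run:
```python
from h import *
import json
st=json.load(open("w4.json"))
w=lambda x,y,z:atz("wrist",x/1.25,y/1.25,z,st)
print(w(396.5,251,.206),w(397,237,.155),w(397,245,.193),[w(*p,z)[:2] for p,z in[((335,375),.198),((428,98),.198),((235,215),.198)]])
print("block corners",[w(*p,.06)[:2] for p in((372,173),(554,207),(362,242),(547,267))])
go([w(396.5,251,.206)[0],w(396.5,251,.206)[1],.236],-3.09)
```

```text
[ 0.57239533 -0.29727578  0.206     ] [ 0.57550259 -0.29717188  0.155     ] [ 0.5718098  -0.29707116  0.193     ] [array([ 0.67722654, -0.34046344]), array([ 0.47256377, -0.28208282]), array([ 0.55410343, -0.41148722])]
block corners [array([ 0.53392154, -0.3249473 ]), array([ 0.55663063, -0.13056285]), array([ 0.60589633, -0.33288764]), array([ 0.62411469, -0.12880584])]
t8.35 pos [ 0.5714 -0.2944  0.3778] yaw-3.092 q [-0.17  0.18  0.37 -0.   -1.76 -1.36] F [-0.   0.   0.3] op0.798
shift cm [-0.09 -0.29 14.18] |14.2| rot [ 0.    -0.    -0.002]
```

```bash
python3 -m inch '{"translation":[[-0.15,-0.3,2],[-0.15,-0.3,5],[-0.15,-0.3,8],[-0.15,-0.3,11],[-0.15,-0.3,13],[-0.15,-0.3,14.1],[-0.15,-0.3,14.1],[-0.15,-0.3,14.1],[-0.15,-0.3,14.1],[-0.15,-0.3,14.1]],"delta_rot":[[0,0,0],[0,0,0],[0,0,0],[0,0,0],[0,0,0],[0,0,0],[0,0,0],[0,0,0],[0,0,0],[0,0,0]],"claw":[0.6,0.6,0.6,0.6,0.6,0.6,0.3,0,-0.3,-0.5]}' 30
python3 -m inch '{"translation":[[0,0,0],[0,0,0],[0,0,0],[0,0,0],[0,0,0],[0,0,0]],"delta_rot":[[0,0,0],[0,0,0],[0,0,0],[0,0,0],[0,0,0],[0,0,0]],"claw":[-1,-1,-1,-1,-1,-1]}' 30
python3 -c "
from h import *
go([.573,-.297,.39],-3.09);print(sense()['moment'])"
```

```text
time_s: 9.18
ee_pos: [0.5736, -0.2978, 0.2396]
orientation: [-0.079, 3.137, -0.003]
force: [-1.4, 0.9, 2.9]
opening: 0.271
time_s: 9.68
ee_pos: [0.5735, -0.298, 0.2395]
orientation: [-0.078, 3.137, -0.003]
force: [-0.9, 1.3, 5.5]
opening: 0.274
t9.68 pos [ 0.5735 -0.298   0.2395] yaw-3.092 q [-0.17  0.16  0.1   0.   -1.5  -1.35] F [-0.9  1.3  5.5] op0.274
shift cm [-1.000e-02  8.000e-02 -1.505e+01] |15.0| rot [-0.002  0.004 -0.002]
[ 0.4798818   0.02784447 -0.00370886]
```

```bash
python3 -m inch '{"translation":[[0,0,-0.5],[0,0,-1.5],[0,0,-3],[0,0,-5],[0,0,-7],[0,0,-9.5],[0,0,-12],[0,0,-14],[0,0,-16],[0,0,-16]],"delta_rot":[[0,0,0],[0,0,0],[0,0,0],[0,0,0],[0,0,0],[0,0,0],[0,0,0],[0,0,0],[0,0,0],[0,0,0]],"claw":[-1,-1,-1,-1,-1,-1,-1,-1,-1,-1]}' 40
python3 - <<'E'
from h import *
import json
s=sense();a=snapshot("side");save("s5.png",a[95:295,205:475],2.2)
go([.41,.205,.40],-3.09)
E
```

```text
time_s: 10.52
ee_pos: [0.5727, -0.2983, 0.4027]
orientation: [-0.077, 3.134, -0.005]
force: [-0.0, -0.7, 0.4]
opening: 0.263
t10.57 pos [ 0.5729 -0.298   0.4003] yaw-3.092 q [-0.17  0.2   0.43  0.   -1.8  -1.35] F [ 0.3 -0.1 -1.2] op0.264
shift cm [13.78 51.04 -0.12] |52.9| rot [-0.002  0.004 -0.002]
```

View pics/s5.png

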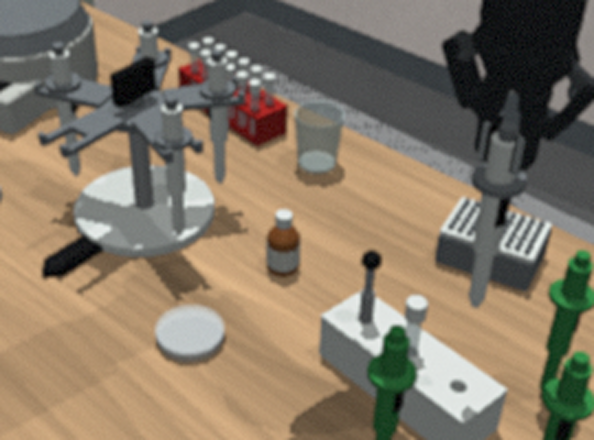

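The pipette is held and clear of the block: its tip is at (477,303), collar at (498,180) and button top at about (512,97). The rod and tube are undisturbed. I'll check tilt and tip height.

Run:
```python
from h import *
s=sense();x,y,_=s["ee_pos"]
for z in(.169,.313,.317,.367):
    u,v=proj("side",[x,y,z]);print(z,(u-205)*2.2,(v-95)*2.2)
a=snapshot("top");np.save("t5.npy",a)
```

```text
0.169 474.16393907382644 304.3454582342315
0.313 498.6446084267301 178.9162009797527
0.317 499.40228892685303 175.0341460817992
0.367 509.2837861559171 124.40526661218269
```

```bash
python3 -m inch '{"translation":[[0.3,1,0],[1,4,0],[2,7.5,0],[3,11,0],[4,14.7,0],[5,18.4,0],[6,22.1,0],[7,25.8,0],[8,29.5,0],[9,33.2,0]],"delta_rot":[[0,0,0],[0,0,0],[0,0,0],[0,0,0],[0,0,0],[0,0,0],[0,0,0],[0,0,0],[0,0,0],[0,0,0]],"claw":[-1,-1,-1,-1,-1,-1,-1,-1,-1,-1]}' 40
python3 -m inch '{"translation":[[1,3.7,0],[2,7.4,0],[3,11,0],[4,14.5,0],[4.3,17,0],[4.3,17.9,0],[4.3,17.9,0]],"delta_rot":[[0,0,0],[0,0,0],[0,0,0],[0,0,0],[0,0,0],[0,0,0],[0,0,0]],"claw":[-1,-1,-1,-1,-1,-1,-1]}' 40
python3 -c "
from h import *
go([.417,.2054,.2785],-3.093)"
```

```text
time_s: 11.45
ee_pos: [0.4649, 0.031, 0.3957]
orientation: [0.078, -3.139, 0.0]
force: [1.1, 1.2, 0.2]
opening: 0.266
time_s: 12.03
ee_pos: [0.4137, 0.2078, 0.3952]
orientation: [0.084, -3.138, 0.003]
force: [0.2, -1.0, -1.5]
opening: 0.27
t12.03 pos [0.4137 0.2078 0.3952] yaw-3.088 q [ 0.9  -0.29 -0.05 -0.   -1.82 -2.42] F [ 0.2 -1.  -1.5] op0.270
shift cm [-0.35 -0.24 11.67] |11.7| rot [-0.002 -0.002  0.005]
```

```bash
python3 -m inch '{"translation":[[-0.3,0,2],[-0.3,-0.1,5],[-0.3,-0.1,8],[-0.3,-0.1,10.5],[-0.3,-0.1,11.7],[-0.3,-0.1,11.7],[-0.3,-0.1,11.7]],"delta_rot":[[0,0,0],[0,0,0],[0,0,0],[0,0,0],[0,0,0],[0,0,0],[0,0,0]],"claw":[-1,-1,-1,-1,-1,-1,-1]}' 40
python3 - <<'E'
from h import *
s=sense();a=snapshot("wrist");b=snapshot("side")
go([.4871,.2086,.2785],-3.093)
x,y,z=s["ee_pos"]
for p in(z-.2315,z-.2315+.144):print("side exp",np.array(proj("side",[x,y,p])),((np.array(proj("side",[x,y,p]))-[205,95])*2.2).round(1))
c=np.array([.592,.2134]);d=np.array([np.cos(3.1875),np.sin(3.1875)])
print("seat in side crop",((np.array(proj("side",[*(c+.105*d),.175]))-[205,95])*2.2).round(1))
A=cv2.resize(a[100:400],None,fx=.9,fy=.9);B=cv2.resize(b[95:215,205:365],None,fx=3.6,fy=3.6,interpolation=cv2.INTER_CUBIC)
save("w6.png",a,1.25);cv2.imwrite("pics/s6.png",B[:,:,::-1])
E
```

```text
time_s: 12.62
ee_pos: [0.418, 0.2044, 0.2806]
orientation: [-0.077, 3.14, -0.001]
force: [-1.0, 0.5, -0.4]
opening: 0.272
t12.72 pos [0.4183 0.2051 0.2821] yaw-3.092 q [ 0.89 -0.33 -0.29  0.   -1.61 -2.41] F [-0.1  0.1 -0.5] op0.264
shift cm [-6.89  0.01  0.38] |6.9| rot [0.001 0.003 0.001]
side exp [223.04468756 206.26636132] [ 39.7 244.8]
side exp [214.98882035 161.29060026] [ 22.  145.8]
seat in side crop [ 70.6 134.3]
```

View pics/s6.png

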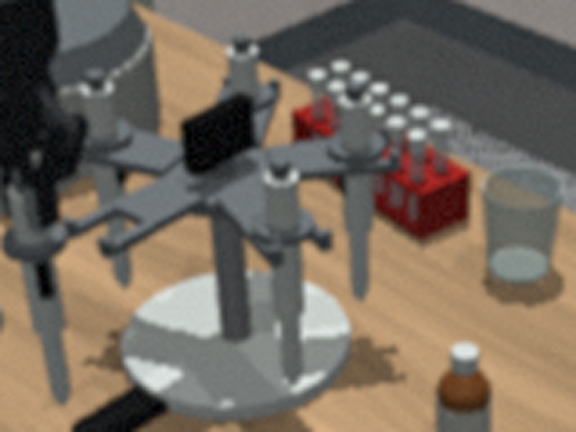

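The pipette hangs upright at the fork's mouth, with its tip at (62,402) against (65,401) predicted. The collar is above lip height, so I slide it in.

```bash
python3 -m inch '{"translation":[[-1,0,0],[-2,0,0],[-3,0,0],[-4,0,0],[-5,0,0],[-6,0,0],[-6.9,0,0],[-6.9,0,0],[-6.9,0,0],[-6.9,0,0]],"delta_rot":[[0,0,0],[0,0,0],[0,0,0],[0,0,0],[0,0,0],[0,0,0],[0,0,0],[0,0,0],[0,0,0],[0,0,0]],"claw":[-1,-1,-1,-1,-1,-1,-1,-1,-1,-1]}' 40
python3 - <<'E'
from h import *
import json
s=sense();a=snapshot("wrist");json.dump({k:np.array(s[k]).tolist() for k in("ee_pos","orientation")},open("w7.json","w"))
go([.4871,.2086,.2665],-3.093);save("w7.png",a,1.25)
E
```

```text
time_s: 13.55
ee_pos: [0.4865, 0.2087, 0.2804]
orientation: [-0.078, 3.14, 0.0]
force: [-0.7, -0.6, -0.8]
opening: 0.266
t13.60 pos [0.4864 0.2087 0.2804] yaw-3.092 q [ 0.79 -0.15 -0.14  0.   -1.58 -2.31] F [ 0.8  0.8 -1.6] op0.266
shift cm [-0.07 -0.01  1.39] |1.4| rot [0.    0.001 0.001]
```

View pics/w7.png

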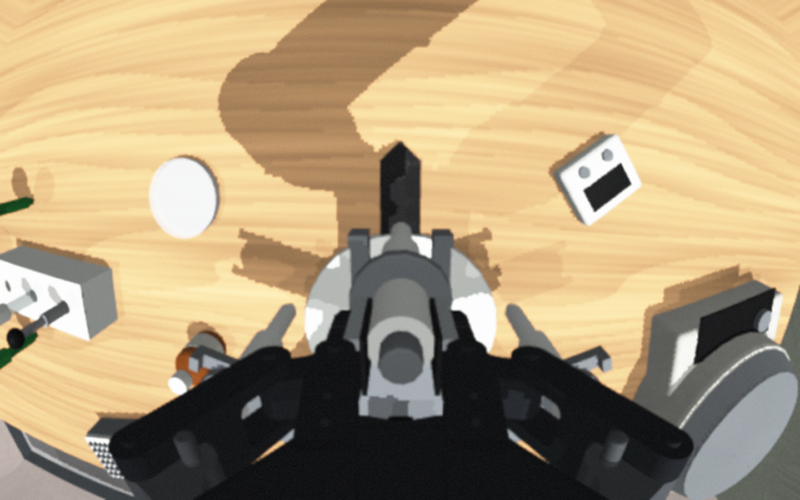

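The collar is centred over the prongs (collar columns 351–450, lips at 358 and 442), and the tip lies along the tongue line. I'll lower it.

```bash
python3 -m inch '{"translation":[[-0.05,0,0.4],[-0.05,0,0.8],[-0.05,0,1.1],[-0.05,0,1.3],[-0.05,0,1.3],[-0.05,0,1.3]],"delta_rot":[[0,0,0],[0,0,0],[0,0,0],[0,0,0],[0,0,0],[0,0,0]],"claw":[-1,-1,-1,-1,-1,-1]}' 40
python3 -c "
from h import *
go([.4871,.2086,.2665],-3.093)"
```

```text
time_s: 14.1
ee_pos: [0.487, 0.2087, 0.2668]
orientation: [-0.078, 3.141, -0.0]
force: [-0.4, -0.3, 0.3]
opening: 0.263
t14.10 pos [0.487  0.2087 0.2668] yaw-3.092 q [ 0.78 -0.15 -0.16  0.   -1.56 -2.31] F [-0.4 -0.3  0.3] op0.263
shift cm [-0.01 -0.01  0.03] |0.0| rot [-0.     0.     0.001]
```

```bash
for i in 1 2; do python3 -m inch '{"translation":[[0,0,0.1],[0,0,0.15],[0,0,0.15]],"delta_rot":[[0,0,0],[0,0,0],[0,0,0]],"claw":[-1,-1,-1]}'|egrep 'pos|force'; done
```

```text
ee_pos: [0.487, 0.2086, 0.2667]
force: [-3.8, -0.3, 5.8]
ee_pos: [0.487, 0.2086, 0.2666]
force: [-7.3, -0.9, 11.1]
```

It's seated, with the force rising to 11 N. I'll back off the press, open gently, and lift.

```bash
python3 -m inch '{"translation":[[0,0,-0.2],[0,0,-0.2],[0,0,-0.2],[0,0,-0.2],[0,0,-0.2],[0,0,-0.2],[0,0,-0.2],[0,0,-0.2]],"delta_rot":[[0,0,0],[0,0,0],[0,0,0],[0,0,0],[0,0,0],[0,0,0],[0,0,0],[0,0,0]],"claw":[-0.45,-0.4,-0.3,-0.2,0,0.2,0.4,0.4]}' 20
python3 -m inch '{"translation":[[0,0,-1],[0,0,-3],[0,0,-6],[0,0,-9],[0,0,-12],[2,0,-14],[5,0,-14],[8,0,-14],[8,0,-14],[8,0,-14]],"delta_rot":[[0,0,0],[0,0,0],[0,0,0],[0,0,0],[0,0,0],[0,0,0],[0,0,0],[0,0,0],[0,0,0],[0,0,0]],"claw":[0.4,0.4,0.4,0.4,0.4,0.4,0.4,0.4,0.4,0.4]}'
python3 - <<'E'
from h import *
import json
s=sense();a=snapshot("wrist");b=snapshot("side");json.dump({k:np.array(s[k]).tolist() for k in("ee_pos","orientation")},open("w8.json","w"))
B=cv2.resize(b[95:215,205:365],None,fx=3,fy=3,interpolation=cv2.INTER_CUBIC)
A=cv2.resize(a[:,120:520],(480,480),interpolation=cv2.INTER_CUBIC)[120:]
C=np.zeros((720,480,3),np.uint8);C[:360]=B;C[360:]=A
cv2.imwrite("pics/f8.png",cv2.resize(C,(400,600))[:,:,::-1]);save("w8.png",a,1.25);cv2.imwrite("pics/s8.png",B[:,:,::-1])
for z in(.035,.179,.233):print(((np.array(proj("side",[.4871,.2086,z]))-[205,95])*2.5).round(1),(np.array(proj("wrist",[.4871,.2086,z],s))*1.25).round(1))
go([.4871,.2086,.2665],-3.093)
E
```

```text
time_s: 15.27
ee_pos: [0.4871, 0.2086, 0.2658]
orientation: [0.078, -3.14, 0.0]
force: [-0.1, -0.5, -0.1]
opening: 0.701
time_s: 16.1
ee_pos: [0.4063, 0.2045, 0.4079]
orientation: [-0.081, 3.138, 0.004]
force: [-0.2, 0.7, -0.2]
opening: 0.695
[ 95.  258.4] [399.  267.8]
[ 79.8 149.4] [399.  320.9]
[ 73.4 103.9] [399.  353.2]
t16.20 pos [0.4073 0.2047 0.4064] yaw-3.092 q [ 0.91 -0.31 -0.04  0.   -1.84 -2.43] F [-0.1 -0.6 -1.2] op0.701
shift cm [-7.98 -0.02 13.99] |16.1| rot [0.    0.    0.001]
```

View pics/w8.png

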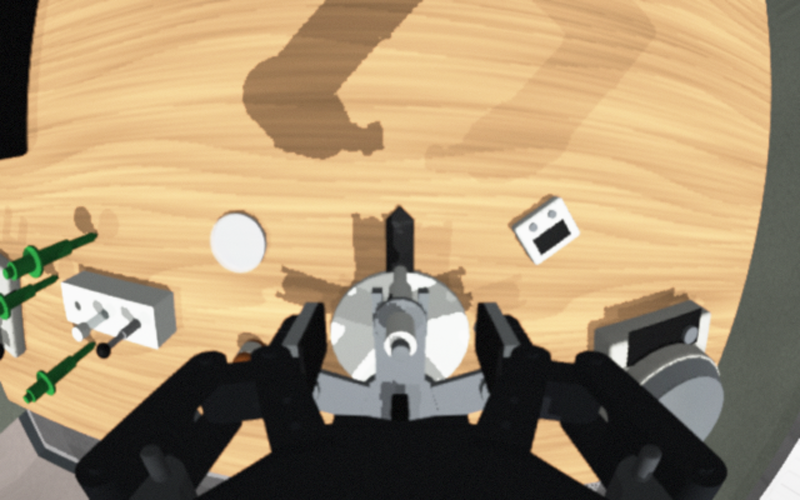

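View pics/s8.png

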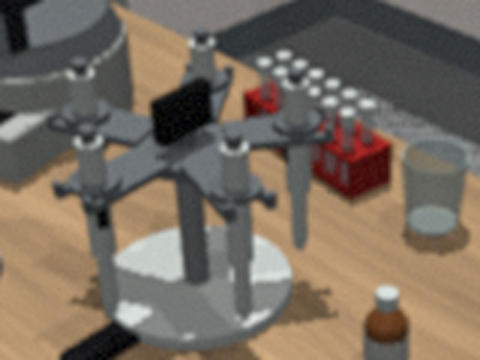

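The pipette hangs in the fork like its neighbours. From the wrist, the tip (400,270), button (399,345), lips (377 and 424, middle 400.5) and tongue (387–413, middle 400) line up on one column. The robot is clear, so I hand in.

```bash
python3 -c "
from station import r
print(r.hand_in())"
```

```text
the job is handed in; nothing more can be done
None
```

The pipette now hangs by its collar in the empty cradle, over the tongue, and I've handed the job in at about 16 s of the 72 s allowed.

I turned the carousel about 3.17 rad clockwise by the bar knob. I then lifted the grey pipette out of the right-hand hole, kept it upright, slid it into the fork from outside and lowered it until it seated.

**Last checks**
- **Alignment before hanging:** the cradle was over the tongue to about 0.003–0.005 rad. I did not measure the angle again afterwards. In the final wrist view the lips, pipette and tongue line up to within about a pixel, roughly 0.01–0.02 rad.
- **Seating:** contact force rose to about 11 N, then I backed off before opening the gripper. The robot ended clear of everything.
- **Plumb:** the hung pipette looks upright, like its neighbours. In the side view its collar and button sit about 2–3 camera pixels lower than I predicted, which I put down to reading and calibration error.
- **Bystanders:** the tube, rod, dish, timer, bottle and green look-alikes looked unmoved in the views where they were visible. I did not re-measure their positions.

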